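# Dry run of an 8-pin transfer, stopped poised over the open strip

## Task

Do a dry run of a pin transfer: lift the eight-pin replicator out of its cradle by its grey grip, dip the pins about half-way down into the white trough (empty today) without bumping it, then carry the replicator over the tip box and bottles to the plate frame and stop with every pin centred over its own well of the only uncapped strip, the tips about 5 mm above the rims. Touch neither the strips nor the frame, nor anything in between, and finish still holding it there, motionless, so that I can check the alignment before the real transfer.

Things in the scene. Friction and masses are not known exactly. Their poses are not given: they have to be found in the camera images.
- replicator: Hand tool, 92 mm tall, 140 g: grey upright grip 16 (x) x 54 (y) mm, from 48 to 92 mm above the pin tips, over an aluminium bar 14 x 96 mm (26 to 38 mm above the tips) with eight steel pins 1.8 mm thick hanging in a row along y, 9 mm apart. Origin: middle of the row, at the tips; z up. Same after half a turn. Pinch the grip across x. It rests in the cradle, tips 18 mm above the worktop; lift straight up.
- pin_first (a point): Tip of the end pin at the replicator's -y end (31.5 mm from its origin). Axes as the replicator's.
- pin_last (a point): Tip of the end pin at the replicator's +y end (31.5 mm from its origin). Axes as the replicator's.
- cradle: Fixed white cradle, base 64 (x) x 122 (y) x 8 mm, with two uprights (seats 44 mm high) that carry the ends of the replicator's bar; lips round the seats leave about 2 mm to each side of the bar. Highest point 53 mm. Origin: centre of the underside. The replicator sits in its middle with the same directions, to 2 mm.
- trough: Loose white open trough, long side along its y: mouth 33 x 98 mm inside, floor inside 20 x 98 mm, 3 mm thick, 30 mm high outside, 116 mm long over its end tabs, 45 mm wide over its rim. 150 g. Origin: centre of the underside.
- trough_mouth (a point): Centre of the trough's mouth, level with its rim (30 mm up); axes as the trough's. The inner floor is 27 mm below.
- strip_frame: Fixed grey plate frame, 127.8 (x) x 85.5 (y) x 14 mm, holding four white strips of eight wells that lie along its y, 27 mm apart in x. Origin: centre of the underside.
- strip_open: The only uncapped strip: eight open round wells in a row along its y at 9 mm pitch, mouths 7.6 mm wide, wells about 12 mm deep; strip 9 x 77 x 13 mm, fixed in one of the four places of the frame (which one varies). Origin: centre of its underside, 3 mm above the worktop; the rims are 13 mm higher.
- well_first (a point): Centre of the mouth of the end well at the open strip's -y end (31.5 mm from its middle), level with the rims. Axes as the strip's.
- well_last (a point): Centre of the mouth of the end well at the open strip's +y end, level with the rims. Axes as the strip's.
- strip_capped_a: Strip of the same shape, but its wells are closed by a row of flat round caps, top 15 mm above its underside. Fixed in the frame; leave alone. Origin: centre of its underside.
- strip_capped_b: Strip of the same shape, but its wells are closed by a row of flat round caps, top 15 mm above its underside. Fixed in the frame; leave alone. Origin: centre of its underside.
- strip_capped_c: Strip of the same shape, but its wells are closed by a row of flat round caps, top 15 mm above its underside. Fixed in the frame; leave alone. Origin: centre of its underside.
- tip_box: Closed blue pipette-tip box with clear lid, 72 x 118 mm and 79 mm tall, standing between trough and frame, its long side roughly pointing away from the robot; loose, leave alone. Origin: centre of the underside; long side along its y.
- bottle_100_a: Reagent bottle with black screw cap, 58 mm across, 116 mm tall, at one end of the tip box; loose, leave alone. Origin: centre of the underside.
- bottle_small_b: Smaller reagent bottle with black screw cap, 47 mm across, 102 mm tall, at the other end of the tip box; loose, leave alone. Origin: centre of the underside.
Things that resemble listed ones, but are neither listed nor needed, are in the scene too. What is shaped like the trough but brown, green or yellow is not meant.

How it is judged (in metres and radians):
On the way, in this order (a step that is already met when the one before it is completed fails the run):
1. the replicator is lifted out of its cradle, pins 30 mm higher than at rest (z of replicator in the frame of cradle above 0.048 m), for 0.1 s.
2. all pins are dipped in the trough, tips at least 8 mm below its rim (z of pin_first in the frame of trough_mouth between -0.029 and -0.008 m and x of pin_first in the frame of trough_mouth between -0.016 and 0.016 m and y of pin_first in the frame of trough_mouth between -0.049 and 0.049 m and z of pin_last in the frame of trough_mouth between -0.029 and -0.008 m and x of pin_last in the frame of trough_mouth between -0.016 and 0.016 m and y of pin_last in the frame of trough_mouth between -0.049 and 0.049 m), for 0.2 s.
At the end, for the whole second after the job is handed in: Replicator gripped and still, touching only the gripper; both end pins within 3 mm sideways of their own wells of the open strip (either way round), tips 1 to 10 mm above the rims; tip box and bottles upright and within 10 mm, trough within 15 mm, of where they stood (((horizontal distance between pin_first and well_first below 0.003 m and horizontal distance between pin_last and well_last below 0.003 m) or (horizontal distance between pin_first and well_last below 0.003 m and horizontal distance between pin_last and well_first below 0.003 m)) and z of pin_first in the frame of well_first between 0.001 and 0.01 m and z of pin_last in the frame of well_first between 0.001 and 0.01 m and contact force between replicator and the fingers above 1 N and linear speed of replicator below 0.01 m/s and angular speed of replicator below 0.1 rad/s and contact force between replicator and strip_open below 0.1 N and contact force between replicator and strip_capped_a below 0.1 N and contact force between replicator and strip_capped_b below 0.1 N and contact force between replicator and strip_capped_c below 0.1 N and contact force between replicator and strip_frame below 0.1 N and contact force between replicator and trough below 0.1 N and contact force between replicator and cradle below 0.1 N and contact force between replicator and tip_box below 0.1 N and contact force between replicator and bottle_100_a below 0.1 N and contact force between replicator and bottle_small_b below 0.1 N and distance of each of tip_box, bottle_100_a, bottle_small_b from where it was at the start of the episode below 0.01 m and angle between each of tip_box, bottle_100_a, bottle_small_b, trough's own z axis and vertical below 0.1 rad and distance of trough from where it was at the start of the episode below 0.015 m); the arm keeps its last pose, push and grip.
It fails at once if the replicator touches a strip or the frame (contact force between replicator and strip_open above 0.5 N or contact force between replicator and strip_capped_a above 0.5 N or contact force between replicator and strip_capped_b above 0.5 N or contact force between replicator and strip_capped_c above 0.5 N or contact force between replicator and strip_frame above 0.5 N).
It fails at once if the robot touches a strip or the frame (contact force between any of the arm, the fingers and strip_open above 1 N or contact force between any of the arm, the fingers and strip_capped_a above 1 N or contact force between any of the arm, the fingers and strip_capped_b above 1 N or contact force between any of the arm, the fingers and strip_capped_c above 1 N or contact force between any of the arm, the fingers and strip_frame above 1 N).
It fails at once if tip box or a bottle is touched by the replicator or knocked (contact force between replicator and tip_box above 0.5 N or contact force between replicator and bottle_100_a above 0.5 N or contact force between replicator and bottle_small_b above 0.5 N or distance of any of tip_box, bottle_100_a, bottle_small_b from where it was at the start of the episode above 0.01 m).
It fails at once if the trough is bumped hard by the replicator or pushed away (contact force between replicator and trough above 6 N or distance of trough from where it was at the start of the episode above 0.015 m).
It also fails if it takes over 48 s, if anything falls off the work surface, if the arm or the gripper's body presses on something with over 40 N, if the wrist force passes 120 N, or if a joint passes its speed limit or range.

## Robot

A 6-joint arm with a two-finger parallel gripper is mounted at the origin on a cart in front of the work surface, level with it; the furniture and walls round the work are solid. World frame = base frame: x ahead of the robot, y to its left, z up, the work surface at z = 0. Lengths are in mm, angles in rad, forces in N, time in s.
With the tool pointing down it reaches from about 350 to 975 mm from the base axis. Payload 7.1 kg.
Tool frame: the origin (TCP) lies at the very end of the fingers, on their centre line; the grasp point (between the pads) lies ctrl.hold_point_z behind it (ctrl.hold_point_z is the distance from the TCP to the grasp point, in mm); z points along the fingers, y is the line along which they close (so a half turn about z gives the same grasp; the last joint's range is limited). The gripper opens to 88 mm and grips with 3 to 60 N. Pads are 20 mm wide; open, the fingers measure 115 mm over their backs; the gripper's body (75 mm by 178 mm) begins 61 mm behind the grasp point.
Start: joints at [1.307, 0.423, 1.63, -0, 1.089, -0.019], TCP at [151.445, 606.357, 222.675] pointing down, gripper open.
Joint ranges: [-3, 3], [-0.9, 2.11], [0.09, 2.58], [-1.31, 4.45], [0.11, 2.69], [-2.54, 2.54]. Speed limits (rad/s): [2.39, 2.39, 3.01, 3.14, 3.14, 3.14].

## Interface

Orientations are given as a rotation vector (axis times angle).
In Python, from workcell import ctrl gives the robot as it stands. The module is installed in compiled form; this text tells all that it offers.
- The arm moves only by the shell command python3 -m creep 'ROWS'. ROWS is JSON, a list of rows, each an object with "translation": the shift along the tool's x, y, z in mm, a list of three; "angular": the turn, a rotation vector about the tool's x, y, z in rad, a list of three; "jaw": the opening, from 0 (shut) to 1 (fully open). A call has exactly 8 rows; each row is the pose to reach, as a shift and turn from the pose commanded when the call began, along the tool's axes at that moment; what a row does not reach only later rows make up. A row lasts 1/8 s, in which the tool goes at most 62.5 mm and 10.7 degrees, less where a joint would pass 70% of its speed; a pose out of reach is approached as far as the arm can. A call with a gripper value outside its range is refused whole. The fingers move at their own pace and stop on an object; the grip force is fixed at half the most. Time passes only in rows, so rows that repeat a pose let the fingers close, or fill a call up. It gives the time, the measured TCP pose, the force, the opening and the grip force at its end, in the units of the state.
- ctrl.get_obs(): the state, without advancing time (a new reading comes with each control period).
- ctrl.get_image(name): name is "side" or "top"; returns the picture (480x640x3 uint8, red, green, blue); there is no depth.
- ctrl.camera_info(name): a dict with "camera_matrix" (3x3 intrinsics, pixels), "world_from_camera" (4x4, takes a point from camera to world coordinates). Camera axes: x right, y up, looking along -z (the intrinsics and any distortion apply to the point x, -y, -z); pixel columns grow to the right and rows downward; lengths in mm; the calibration is good to about 2 mm. A picture is of the moment at which its call begins. camera_info takes no time and is no camera call.
- ctrl.close_job(): hands the job in; it is judged then, once.
Trained networks look in the newest picture that a camera, given by its name, has taken for a name from the list of things; names that differ only in an ending like _2 or _b are one class to them, and where a whole thing is asked for, a point or a joint stands for the part that bears it (a point fixed in the world has none). Each returns a list of dicts, best first, with "score" (0 to 1); they miss things now and then, are a little off and sometimes report something else, mostly with a low value. They report only what shows in the picture. A call takes as long as a camera call. They do not tell look-alikes from the thing itself.
- ctrl.look_for(camera, label): "rect" ([left, top, right, bottom] in pixels, round what is visible of it).
The state is a dict: "t": time; "qpos": joint angles; "qvel": joint speeds; "joint_torque": joint torques, N m; "ee_pos": TCP position; "orientation": TCP orientation; "ft_force": force on the tool from outside, world axes, zero at the start; "moment": the same for the moment, N m; "width": finger opening in mm; "grasp_force": force on a finger pad.
Only numpy, scipy, OpenCV 4.12 (cv2) and the standard library are available. Lean on these libraries where they do the work, as an engineer would, in place of code of your own. Each camera call takes 0.05 s, during which the arm holds its last target. There are 200 camera calls.

## Working session

There is one attempt and no reset: what is moved stays moved. The work goes in short steps, Python scripts to look and compute and a shell command to move; the robot and the scene stay as the last step left them, time stands still between calls to the robot, and variables do not carry over. Pictures are saved under pics/ and viewed, at most 10 in all, crops included, and the job is handed in when it is done.

```bash
mkdir -p pics; python3 - <<'E'
from workcell import ctrl
import cv2,numpy as np
np.set_printoptions(precision=3,suppress=True)
o=ctrl.get_obs();print(o['t'],o['ee_pos'],o['orientation'],o['width'],ctrl.hold_point_z)
for n in("side","top"):
    im=ctrl.get_image(n);cv2.imwrite(f"pics/{n}0.png",im[:,:,::-1])
    c=ctrl.camera_info(n);print(n,c)
    for l in["replicator","cradle","trough","strip_frame","strip_open","strip_capped_a","tip_box","bottle_100_a","bottle_small_b"]:
        print(l,[(round(d['score'],2),np.round(d['rect']).astype(int).tolist()) for d in ctrl.look_for(n,l)[:4]])
E
```

```text
0.0 [151.289 605.824 221.898] [-0.383 -3.118  0.002] 87.3635703627672 18.700000000000003
side {'camera_matrix': array([[465.121,   0.   , 319.273],
       [  0.   , 465.121, 241.879],
       [  0.   ,   0.   ,   1.   ]]), 'world_from_camera': array([[ -0.973,   0.116,  -0.2  , 275.738],
       [ -0.232,  -0.525,   0.819, 854.787],
       [ -0.01 ,   0.843,   0.537, 650.556],
       [  0.   ,   0.   ,   0.   ,   1.   ]])}
replicator [(0.46, [346, 170, 359, 201])]
cradle [(0.81, [338, 187, 364, 220])]
trough [(0.93, [253, 210, 293, 232]), (0.79, [344, 225, 381, 254]), (0.69, [297, 216, 326, 241]), (0.64, [283, 178, 299, 204])]
strip_frame [(0.61, [242, 308, 316, 360])]
strip_open [(0.71, [258, 317, 290, 341])]
strip_capped_a [(0.69, [272, 317, 296, 350]), (0.59, [283, 324, 306, 352]), (0.59, [248, 311, 275, 338])]
tip_box [(0.71, [285, 242, 331, 302])]
bottle_100_a [(0.93, [214, 233, 243, 282])]
bottle_small_b [(0.79, [358, 250, 378, 299]), (0.68, [264, 317, 284, 344])]
top {'camera_matrix': array([[537.101,   0.   , 320.048],
       [  0.   , 537.101, 237.14 ],
       [  0.   ,   0.   ,   1.   ]]), 'world_from_camera': array([[   0.029,    0.981,   -0.191,  256.549],
       [  -0.999,    0.031,    0.011,  -33.662],
       [   0.017,    0.19 ,    0.982, 1398.458],
       [   0.   ,    0.   ,    0.   ,    1.   ]])}
replicator [(0.75, [415, 250, 451, 265])]
cradle [(0.72, [406, 251, 460, 279])]
trough [(0.88, [425, 177, 474, 201]), (0.79, [361, 169, 393, 211]), (0.63, [340, 265, 381, 299]), (0.6, [338, 220, 388, 243])]
strip_frame [(0.81, [197, 213, 245, 267])]
strip_open [(0.63, [208, 230, 234, 236])]
strip_capped_a [(0.6, [200, 247, 229, 257]), (0.58, [215, 217, 221, 222])]
tip_box [(0.7, [257, 228, 308, 263])]
bottle_100_a [(0.64, [265, 163, 293, 190]), (0.4, [414, 257, 456, 264])]
bottle_small_b [(0.77, [273, 285, 290, 307])]
```

```bash
python3 - <<'E'
import cv2
t=cv2.imread("pics/top0.png")[150:320,185:485];cv2.imwrite("pics/t1.png",cv2.resize(t,None,fx=2.66,fy=2.66,interpolation=cv2.INTER_CUBIC))
t=cv2.imread("pics/side0.png")[165:365,205:405];cv2.imwrite("pics/s1.png",cv2.resize(t,None,fx=3,fy=3,interpolation=cv2.INTER_CUBIC))
E
```

```text
(no output)
```

View pics/t1.png

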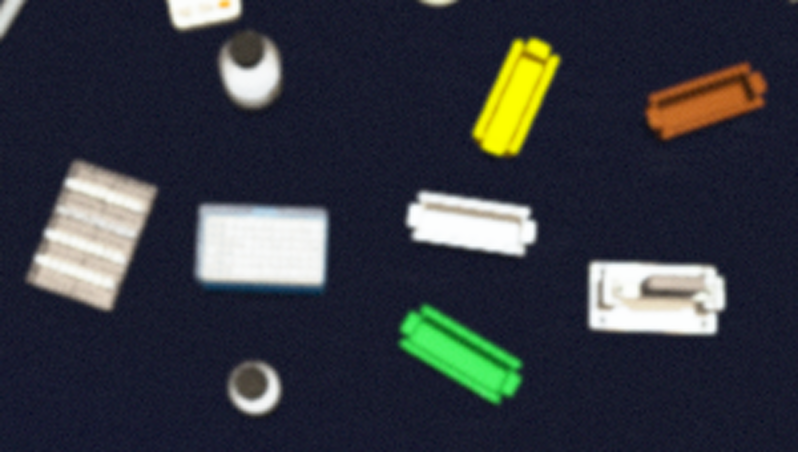

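View pics/s1.png

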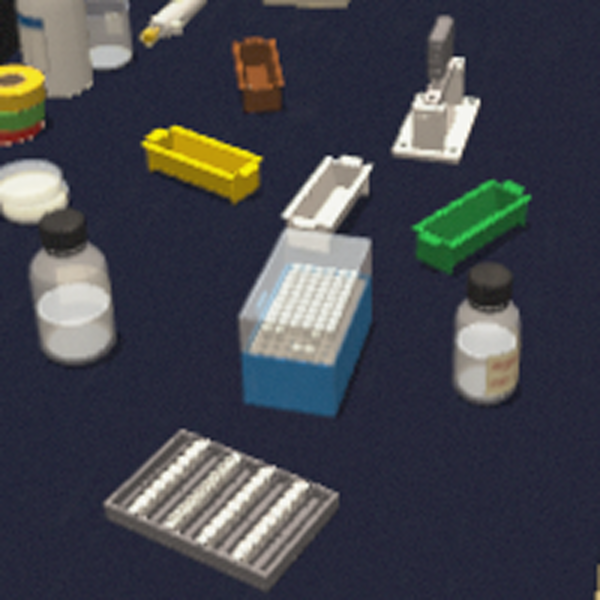

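Top view: cradle with replicator at full px (433,258). Trough look-alikes are yellow (379,187), brown (450,189), green (361,283) and white (362,232), so I take the white one. The frame is at (221,240), and the strip second from the far side (221,233) looks open, since it is greyer than the others. The side view agrees, with the open strip at (274,329).

```bash
cat >h.py <<'E'
from workcell import ctrl
import cv2,numpy as np
from scipy.optimize import minimize
from scipy.spatial.transform import Rotation as R
np.set_printoptions(precision=2,suppress=True)
def proj(n,P):
    c=ctrl.camera_info(n);T=np.linalg.inv(c['world_from_camera'])
    p=np.c_[P,np.ones(len(P))]@T.T[:,:3]*[1,-1,-1];q=p@np.array(c['camera_matrix']).T
    return q[:,:2]/q[:,2:]
def box(x0,x1,y0,y1,z0,z1): return np.array([[x,y,z] for x in(x0,x1) for y in(y0,y1) for z in(z0,z1)],float)
def place(P,s): 
    c,d=np.cos(s[2]),np.sin(s[2]);return np.c_[P[:,0]*c-P[:,1]*d+s[0],P[:,0]*d+P[:,1]*c+s[1],P[:,2]]
S=6
def render(n,parts,s,roi):
    l,t,r,b=roi;m=np.zeros(((b-t)*S,(r-l)*S),np.uint8)
    for P in parts:
        q=(proj(n,place(P,s))+.5-[l,t])*S-.5
        cv2.fillConvexPoly(m,np.round(cv2.convexHull(q.astype(np.float32))*16).astype(np.int32),1,shift=4)
    return m
def mask(im,roi,thr=75):
    l,t,r,b=roi;g=im[t:b,l:r].max(2)
    return (cv2.resize(g,None,fx=S,fy=S,interpolation=cv2.INTER_CUBIC)>thr).astype(np.uint8)
def fit(parts,views,s0):  # views {name:(img,roi)}
    M={n:mask(i,r) for n,(i,r) in views.items()}
    def f(s):
        return sum(1-(lambda a,b:(a&b).sum()/(a|b).sum())(M[n],render(n,parts,s,v[1])) for n,v in views.items())
    best=min((minimize(f,[s0[0],s0[1],s0[2]+d],method='Nelder-Mead',options=dict(initial_simplex=np.array([s0[0],s0[1],s0[2]+d])+np.array([[0,0,0],[15,0,0],[0,15,0],[0,0,.15]]),xatol=.01,fatol=1e-4)) for d in(-.15,0,.15)),key=lambda r:r.fun)
    return best.x,best.fun
def unproj(n,uv,z):
    c=ctrl.camera_info(n);W=np.array(c['world_from_camera']);K=np.array(c['camera_matrix'])
    d=W[:3,:3]@(np.linalg.inv(K)@[uv[0],uv[1],1]*[1,-1,-1]);o=W[:3,3];return o+d*(z-o[2])/d[2]
def goto(x,y,z,yaw,cur=None):  # yaw: direction angle of tool y in world, tool down
    o=ctrl.get_obs();p=np.array(o['ee_pos']);r=R.from_rotvec(o['orientation'])
    ty=np.array([np.cos(yaw),np.sin(yaw),0]);tz=np.array([0,0,-1.]);tx=np.cross(ty,tz)
    g=R.from_matrix(np.c_[tx,ty,tz])
    print('t',o['t'],'p',p,'translation',r.inv().apply(np.array([x,y,z])-p),'angular',(r.inv()*g).as_rotvec().round(4),'q',np.array(o['qpos']),'F',np.array(o['ft_force']),o['width'],o['grasp_force'])
E
cat >fit.py <<'E'
from h import *
t=cv2.imread("pics/top0.png");s=cv2.imread("pics/side0.png")
fr=[box(-63.9,63.9,-42.75,42.75,0,14)]
a=unproj('top',(221,240),14)
for v in ({'top':(t,(190,205,255,275))},{'side':(s,(232,300,325,366))},{'top':(t,(190,205,255,275)),'side':(s,(232,300,325,366))}):
    x,e=fit(fr,v,[a[0],a[1],.3 if 1 else 0]);print('frame',list(v),x,e)
tr=[box(-22.5,22.5,-49,49,27,30),box(-10,10,-58,58,27,30),box(-13,13,-50,50,0,30)]
a=unproj('top',(363,232),20);x,e=fit(tr,{'top':(t,(333,215,393,248))},[a[0],a[1],-.1]);print('trough',x,e)
rep=[box(-8,8,-27,27,66,110),box(-7,7,-48,48,44,56)]
cr=[box(-32,32,-61,61,0,8),box(-10,10,-53,-40,0,53),box(-10,10,40,53,0,53)]
a=unproj('top',(433,263),5)
for v in ({'top':(t,(400,240,465,285))},{'side':(s,(330,165,370,225))},{'top':(t,(400,240,465,285)),'side':(s,(330,165,370,225))}):
    x,e=fit(cr+rep,v,[a[0],a[1],0]);print('cradle',list(v),x,e)
for n,px,z in(('top',(282,245),79),('top',(279,170),116),('top',(279,295),102)):print(unproj(n,px,z))
E
python3 fit.py
```

```text
frame ['top'] [516.1  215.38  -0.31] 0.04995127873356653
frame ['side'] [517.75 214.81  -0.31] 0.05651241534988716
frame ['top', 'side'] [517.52 214.63  -0.31] 0.10928403787966434
trough [ 534.47 -156.3    -0.1 ] 0.2380149147727273Traceback (most recent call last):
  File "fit.py", line 13, in <module>
    x,e=fit(cr+rep,v,[a[0],a[1],0]);print('cradle',list(v),x,e)
        ~~~^^^^^^^^^^^^^^^^^^^^^^^^
  File "h.py", line 27, in fit
    best=min((minimize(f,[s0[0],s0[1],s0[2]+d],method='Nelder-Mead',options=dict(initial_simplex=np.array([s0[0],s0[1],s0[2]+d])+np.array([[0,0,0],[15,0,0],[0,15,0],[0,0,.15]]),xatol=.01,fatol=1e-4)) for d in(-.15,0,.15)),key=lambda r:r.fun)
  File "h.py", line 27, in <genexpr>
    best=min((minimize(f,[s0[0],s0[1],s0[2]+d],method='Nelder-Mead',options=dict(initial_simplex=np.array([s0[0],s0[1],s0[2]+d])+np.array([[0,0,0],[15,0,0],[0,15,0],[0,0,.15]]),xatol=.01,fatol=1e-4)) for d in(-.15,0,.15)),key=lambda r:r.fun)
              ~~~~~~~~^^^^^^^^^^^^^^^^^^^^^^^^^^^^^^^^^^^^^^^^^^^^^^^^^^^^^^^^^^^^^^^^^^^^^^^^^^^^^^^^^^^^^^^^^^^^^^^^^^^^^^^^^^^^^^^^^^^^^^^^^^
[... 195 characters left out ...]

              ~~~~^^^^^^^^
    fx = function(np.copy(x), *(wrapper_args + args))
  File "h.py", line 26, in f
    return sum(1-(lambda a,b:(a&b).sum()/(a|b).sum())(M[n],render(n,parts,s,v[1])) for n,v in views.items())
  File "h.py", line 26, in <genexpr>
    return sum(1-(lambda a,b:(a&b).sum()/(a|b).sum())(M[n],render(n,parts,s,v[1])) for n,v in views.items())
                                                           ~~~~~~^^^^^^^^^^^^^^^^
  File "h.py", line 17, in render
    q=(proj(n,place(P,s))+.5-[l,t])*S-.5
       ~~~~^^^^^^^^^^^^^^
  File "h.py", line 7, in proj
    c=ctrl.camera_info(n);T=np.linalg.inv(c['world_from_camera'])
ValueError: time passes only in moves, steps and waits
```

```bash
python3 - <<'E'
from workcell import ctrl
import pickle;pickle.dump({n:ctrl.camera_info(n) for n in("side","top")},open('cam.pkl','wb'))
E
sed -i "s/ctrl.camera_info(n)/CAM[n]/; s/^S=6/S=6/; 2a import pickle;CAM=pickle.load(open('cam.pkl','rb'))" h.py
cat >>fit.py <<'E'
l,tt,r,b=185,150,485,320;k=8/3
o=cv2.resize(t[tt:b,l:r],None,fx=k,fy=k,interpolation=cv2.INTER_CUBIC)
for parts,sx in((fr,F),(tr,TR),(cr+rep,C)):
    for P in parts:
        q=(proj('top',place(P,sx))+.5-[l,tt])*k-.5;cv2.polylines(o,[cv2.convexHull(q.astype(np.float32)).astype(np.int32)],True,(0,0,255))
cv2.imwrite('pics/ov.png',o)
E
sed -i "s/print('frame'/F=x;print('frame'/;s/print('trough'/TR=x;print('trough'/;s/print('cradle'/C=x;print('cradle'/" fit.py
python3 fit.py
```

```text
frame ['top'] [516.1  215.38  -0.31] 0.04995127873356653
frame ['side'] [517.75 214.81  -0.31] 0.05651241534988716
frame ['top', 'side'] [517.52 214.63  -0.31] 0.10928403787966434
trough [ 534.47 -156.3    -0.1 ] 0.2380149147727273
cradle ['top'] [ 469.68 -341.24   -0.  ] 0.14937318222846252
cradle ['side'] [ 472.18 -337.27   -0.02] 0.118593033600219
cradle ['top', 'side'] [ 472.25 -338.14   -0.02] 0.2707999029759489
[490.02  45.52  79.  ]
[672.74  58.76 116.  ]
[363.65  46.19 102.  ]
```

View pics/ov.png

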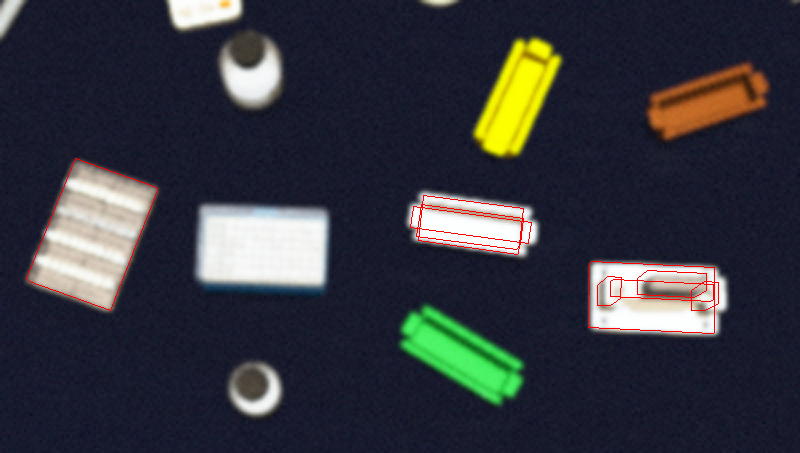

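Frame fit is tight. Cradle is at about (471,-339), the white trough at about (534,-158), and both sit where the sizes predict. Moving off.

```bash
python3 -c "
from h import *
goto(450,300,220,.7);goto(520,-50,200,-.015);goto(471,-339,160,-.015)"
```

```text
t 1.0 p [151.42 606.36 222.7 ] translation [-363.91 -224.9     2.71] angular [0.   0.   0.63] q [ 1.31  0.42  1.63 -0.    1.09 -0.02] F [-0.73 -0.53 -0.24] 87.38516056255241 0.0
t 1.0 p [151.42 606.36 222.7 ] translation [-516.61 -547.52   22.71] angular [0.   0.   1.34] q [ 1.31  0.42  1.63 -0.    1.09 -0.02] F [-0.73 -0.53 -0.24] 87.38516056255241 0.0
t 1.0 p [151.42 606.36 222.7 ] translation [-539.09 -839.78   62.71] angular [0.   0.   1.34] q [ 1.31  0.42  1.63 -0.    1.09 -0.02] F [-0.73 -0.53 -0.24] 87.38516056255241 0.0
```

```bash
python3 -m creep '[{"translation":[-30,-18,0],"angular":[0,0,0.06],"jaw":1},{"translation":[-80,-48,0],"angular":[0,0,0.14],"jaw":1},{"translation":[-130,-79,1],"angular":[0,0,0.23],"jaw":1},{"translation":[-180,-110,1],"angular":[0,0,0.32],"jaw":1},{"translation":[-230,-140,2],"angular":[0,0,0.41],"jaw":1},{"translation":[-280,-172,2],"angular":[0,0,0.5],"jaw":1},{"translation":[-330,-202,3],"angular":[0,0,0.58],"jaw":1},{"translation":[-364,-225,3],"angular":[0,0,0.63],"jaw":1}]' && python3 -c "
from h import *
goto(520,-50,200,-.015);goto(471,-339,160,-.015)"
```

```text
t: 2.0
ee_pos: [451.7, 298.1, 219.9]
orientation: [1.335, 2.843, 0.001]
ft_force: [-0.2, 0.6, -1.0]
width: 87.9
grasp_force: 0.0
t 2.0 p [451.68 298.06 219.87] translation [-311.48 -169.69   19.83] angular [ 0.   -0.    0.71] q [ 0.56  0.3   1.82 -0.    1.02 -0.13] F [-0.19  0.58 -0.98] 87.86605825404187 0.0
t 2.0 p [451.68 298.06 219.87] translation [-502.59 -391.96   59.73] angular [ 0.   -0.    0.71] q [ 0.56  0.3   1.82 -0.    1.02 -0.13] F [-0.19  0.58 -0.98] 87.86605825404187 0.0
```

```bash
python3 -m creep '[{"translation":[-30,-17,2],"angular":[0,0,0.07],"jaw":1},{"translation":[-75,-41,5],"angular":[0,0,0.18],"jaw":1},{"translation":[-120,-65,8],"angular":[0,0,0.29],"jaw":1},{"translation":[-165,-90,11],"angular":[0,0,0.4],"jaw":1},{"translation":[-210,-114,13],"angular":[0,0,0.51],"jaw":1},{"translation":[-255,-139,16],"angular":[0,0,0.61],"jaw":1},{"translation":[-290,-158,18],"angular":[0,0,0.68],"jaw":1},{"translation":[-311,-170,20],"angular":[0,0,0.71],"jaw":1}]' && python3 -c "
from h import *
goto(471,-339,160,-.015)"
```

```text
t: 3.0
ee_pos: [519.4, -49.8, 199.8]
orientation: [2.24, 2.202, 0.0]
ft_force: [-0.1, -0.0, 0.7]
width: 88.1
grasp_force: 0.0
t 3.0 p [519.37 -49.78 199.79] translation [-290.    -43.42   39.81] angular [ 0.  0. -0.] q [-0.12  0.3   1.88 -0.    0.96 -0.1 ] F [-0.12 -0.03  0.66] 88.06293249929081 0.0
```

```bash
python3 -m creep '[{"translation":[-25,-4,4],"angular":[0,0,0],"jaw":1},{"translation":[-70,-10,10],"angular":[0,0,0],"jaw":1},{"translation":[-120,-18,18],"angular":[0,0,0],"jaw":1},{"translation":[-170,-26,24],"angular":[0,0,0],"jaw":1},{"translation":[-220,-33,30],"angular":[0,0,0],"jaw":1},{"translation":[-260,-39,36],"angular":[0,0,0],"jaw":1},{"translation":[-285,-43,40],"angular":[0,0,0],"jaw":1},{"translation":[-290,-43,40],"angular":[0,0,0],"jaw":1}]' && python3 - <<'E'
from h import *
goto(471,-339,71,-.015)
for n in('side','top'):
    im=ctrl.get_image(n);cv2.imwrite(f"pics/{n}1.png",im[:,:,::-1])
s=cv2.imread('pics/side1.png')[125:235,300:400];t=cv2.imread('pics/top1.png')[220:300,385:475]
cv2.imwrite('pics/c1.png',np.hstack([cv2.resize(s,(400,440),interpolation=2),cv2.resize(t,(400,440),interpolation=2)]))
E
```

```text
t: 4.0
ee_pos: [471.5, -338.4, 159.4]
orientation: [-2.239, -2.203, 0.0]
ft_force: [0.3, 0.4, 0.4]
width: 87.9
grasp_force: 0.0
t 4.0 p [ 471.46 -338.35  159.37] translation [-0.67 -0.43 88.37] angular [-0. -0. -0.] q [-0.64  0.44  1.78 -0.    0.93 -0.63] F [0.3  0.4  0.35] 87.85070499464474 0.0
```

View pics/c1.png

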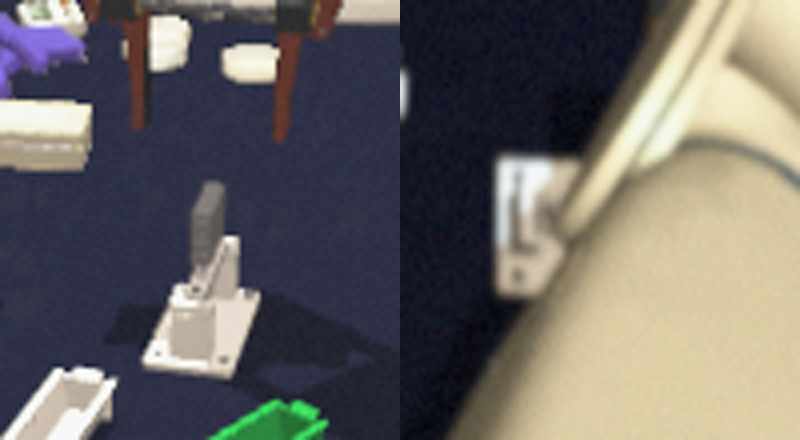

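The side crop shows the open fingers at columns 139 and 283, straddling the grey grip at about 210, so they are centred. Descend.

```bash
python3 -m creep '[{"translation":[0,0,10],"angular":[0,0,0],"jaw":1},{"translation":[0,0,25],"angular":[0,0,0],"jaw":1},{"translation":[0,0,42],"angular":[0,0,0],"jaw":1},{"translation":[0,0,60],"angular":[0,0,0],"jaw":1},{"translation":[0,0,75],"angular":[0,0,0],"jaw":1},{"translation":[0,0,84],"angular":[0,0,0],"jaw":1},{"translation":[0,0,88],"angular":[0,0,0],"jaw":1},{"translation":[0,0,88],"angular":[0,0,0],"jaw":1}]' && python3 -m creep '[{"translation":[0,0,0],"angular":[0,0,0],"jaw":0.5},{"translation":[0,0,0],"angular":[0,0,0],"jaw":0.3},{"translation":[0,0,0],"angular":[0,0,0],"jaw":0},{"translation":[0,0,0],"angular":[0,0,0],"jaw":0},{"translation":[0,0,0],"angular":[0,0,0],"jaw":0},{"translation":[0,0,0],"angular":[0,0,0],"jaw":0},{"translation":[0,0,0],"angular":[0,0,0],"jaw":0},{"translation":[0,0,0],"angular":[0,0,0],"jaw":0}]'; python3 -c "
from h import *
goto(471,-339,71,-.015);print(ctrl.get_obs()['moment'])"
```

```text
t: 5.1
ee_pos: [472.0, -337.3, 71.6]
orientation: [2.237, 2.206, 0.0]
ft_force: [1.2, 0.3, -0.5]
width: 87.9
grasp_force: 0.0
t: 6.1
ee_pos: [471.9, -337.2, 71.6]
orientation: [-2.237, -2.206, 0.0]
ft_force: [-0.5, 0.5, 0.4]
width: 15.9
grasp_force: 30.0
t 6.1 p [ 471.93 -337.17   71.64] translation [-1.84 -0.9   0.64] angular [-0. -0.  0.] q [-0.64  0.57  1.82  0.    0.76 -0.63] F [-0.52  0.54  0.37] 15.907239797948524 29.99995619058609
[-0.09  0.03 -0.03]
```

```bash
python3 -m creep '[{"translation":[0,0,-4],"angular":[0,0,0],"jaw":0},{"translation":[0,0,-14],"angular":[0,0,0],"jaw":0},{"translation":[0,0,-30],"angular":[0,0,0],"jaw":0},{"translation":[0,0,-50],"angular":[0,0,0],"jaw":0},{"translation":[0,0,-70],"angular":[0,0,0],"jaw":0},{"translation":[0,0,-85],"angular":[0,0,0],"jaw":0},{"translation":[0,0,-90],"angular":[0,0,0],"jaw":0},{"translation":[0,0,-90],"angular":[0,0,0],"jaw":0}]'; python3 - <<'E'
from h import *
# replicator position from side image: pins and bar
im=ctrl.get_image('side')[:,:,::-1];cv2.imwrite('pics/side2.png',im)
goto(534,-158,125,-.10)
cv2.imwrite('pics/c2.png',cv2.resize(im[110:220,310:400],None,fx=5,fy=5,interpolation=2))
E
```

```text
t: 7.1
ee_pos: [471.9, -337.2, 161.9]
orientation: [2.237, 2.206, 0.0]
ft_force: [0.3, 0.2, -1.0]
width: 15.5
grasp_force: 30.0
t 7.15 p [ 471.7  -336.99  161.4 ] translation [179.84  59.8   36.43] angular [-0.   -0.    0.09] q [-0.64  0.44  1.78  0.    0.93 -0.63] F [-0.87  0.59 -1.48] 16.089268339412342 29.999799728393555
```

View pics/c2.png

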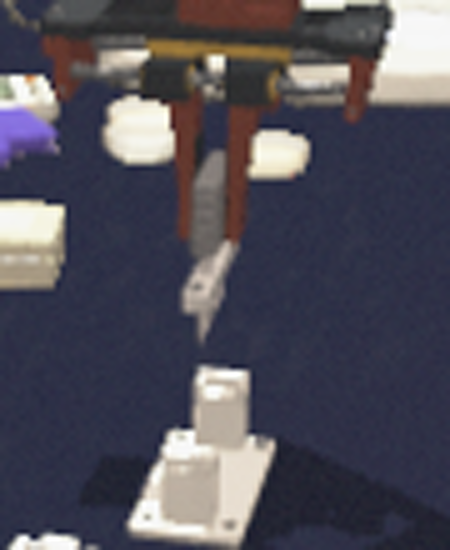

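The side crop shows the replicator held upright with its tip at (203,340), clear of the cradle. Going above the trough.

```bash
python3 -m creep '[{"translation":[12,4,0],"angular":[0,0,0],"jaw":0},{"translation":[38,13,0],"angular":[0,0,0.02],"jaw":0},{"translation":[72,24,0],"angular":[0,0,0.04],"jaw":0},{"translation":[108,36,6],"angular":[0,0,0.06],"jaw":0},{"translation":[142,47,16],"angular":[0,0,0.08],"jaw":0},{"translation":[168,56,28],"angular":[0,0,0.09],"jaw":0},{"translation":[179,60,36],"angular":[0,0,0.09],"jaw":0},{"translation":[180,60,36],"angular":[0,0,0.09],"jaw":0}]'; python3 - <<'E'
from h import *
im=ctrl.get_image('side')[:,:,::-1];cv2.imwrite('pics/side3.png',im)
im2=ctrl.get_image('top')[:,:,::-1];cv2.imwrite('pics/top3.png',im2)
goto(534,-158,70.6,-.10)
cv2.imwrite('pics/c3.png',np.hstack([cv2.resize(im[150:250,270:350],(400,500),interpolation=2),cv2.resize(im2[200:260,330:378],(400,500),interpolation=2)]))
E
```

```text
t: 8.15
ee_pos: [534.0, -157.2, 124.8]
orientation: [-2.331, -2.104, 0.002]
ft_force: [-0.5, 0.7, -1.1]
width: 15.7
grasp_force: 30.0
t 8.25 p [ 534.3  -158.42  125.65] translation [ 0.39 -0.33 55.05] angular [-0.  0. -0.] q [-0.31  0.46  1.85 -0.    0.84 -0.21] F [-1.   -1.35 -0.74] 15.778242753291105 29.99972552061081
```

View pics/c3.png

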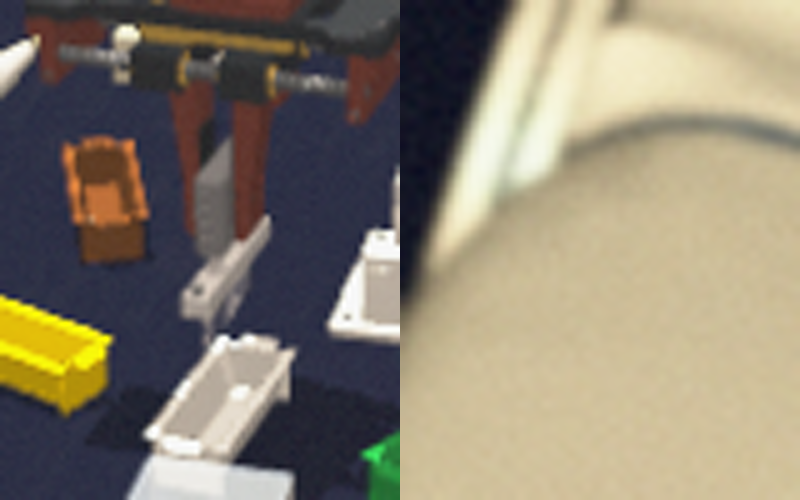

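```bash
python3 - <<'E'
from h import *
for c in((150,435),(240,450),(215,345),(295,350),(225,395)):print(unproj('side',(270+c[0]/5-.4,150+c[1]/5-.4),30))
P=box(-7,7,-48,48,26,26);P[:,2]=26+72
print(((proj('side',place(P,[534,-160,-.1]))-[270,150])*5)[::2])
E
```

```text
[ 561.73 -105.13   30.  ]
[ 513.9  -101.14   30.  ]
[ 551.98 -201.49   30.  ]
[ 508.69 -205.45   30.  ]
[ 534.11 -151.63   30.  ]
[[268.46 230.73]
 [205.79 315.36]
 [243.18 226.98]
 [179.04 311.07]]
```

Side view puts the trough centre at (534,-153), top gives -158, so I aim at -155. The bar corners match a replicator centre about 2 mm toward -y from the TCP. Dip.

```bash
python3 -m creep '[{"translation":[2,0,3],"angular":[0,0,0],"jaw":0},{"translation":[4,0,12],"angular":[0,0,0],"jaw":0},{"translation":[4,0,24],"angular":[0,0,0],"jaw":0},{"translation":[4,0,36],"angular":[0,0,0],"jaw":0},{"translation":[4,0,46],"angular":[0,0,0],"jaw":0},{"translation":[4,0,52],"angular":[0,0,0],"jaw":0},{"translation":[4,0,54],"angular":[0,0,0],"jaw":0},{"translation":[4,0,55],"angular":[0,0,0],"jaw":0}]'; python3 -m creep '[{"translation":[0,0,0],"angular":[0,0,0],"jaw":0},{"translation":[0,0,0],"angular":[0,0,0],"jaw":0},{"translation":[0,0,0],"angular":[0,0,0],"jaw":0},{"translation":[0,0,0],"angular":[0,0,0],"jaw":0},{"translation":[0,0,-6],"angular":[0,0,0],"jaw":0},{"translation":[0,0,-20],"angular":[0,0,0],"jaw":0},{"translation":[0,0,-40],"angular":[0,0,0],"jaw":0},{"translation":[0,0,-60],"angular":[0,0,0],"jaw":0}]'; python3 - <<'E'
from h import *
goto(534,-154,190,-.10);goto(500,50,190,-.31)
c,s=np.cos(-.31),np.sin(-.31);print(517.5+13.5*c,214.9+13.5*s)
E
```

```text
t: 9.25
ee_pos: [535.1, -154.1, 70.7]
orientation: [2.334, 2.103, 0.0]
ft_force: [0.3, -0.6, -0.6]
width: 15.9
grasp_force: 30.0
t: 10.25
ee_pos: [535.1, -154.1, 132.2]
orientation: [2.333, 2.103, 0.001]
ft_force: [0.9, -0.7, -1.6]
width: 16.2
grasp_force: 30.0
t 10.25 p [ 535.09 -154.13  132.23] translation [  0.01  -1.06 -57.77] angular [ 0.  0. -0.] q [-0.3   0.45  1.84 -0.    0.85 -0.2 ] F [ 0.94 -0.72 -1.58] 16.152774354455694 29.999794363975525
t 10.25 p [ 535.09 -154.13  132.23] translation [199.38 -56.05 -57.85] angular [0.   0.   0.21] q [-0.3   0.45  1.84 -0.    0.85 -0.2 ] F [ 0.94 -0.72 -1.58] 16.152774354455694 29.999794363975525
530.3565031934571 210.78170840801351
```

Dip done: tips about 13 mm below the rim, no force felt. Now up and over the box.

```bash
python3 -m creep '[{"translation":[0,0,-15],"angular":[0,0,0],"jaw":0},{"translation":[0,0,-35],"angular":[0,0,0],"jaw":0},{"translation":[10,-2,-52],"angular":[0,0,0.01],"jaw":0},{"translation":[40,-9,-60],"angular":[0,0,0.04],"jaw":0},{"translation":[85,-19,-60],"angular":[0,0,0.09],"jaw":0},{"translation":[135,-27,-60],"angular":[0,0,0.14],"jaw":0},{"translation":[178,-34,-60],"angular":[0,0,0.19],"jaw":0},{"translation":[200,-36,-60],"angular":[0,0,0.21],"jaw":0}]'; python3 - <<'E'
from h import *
goto(530.4,211,190,-.31)
goto(530.4,211,120,-.31)
E
```

```text
t: 11.25
ee_pos: [519.1, 51.1, 191.2]
orientation: [-2.541, -1.847, -0.0]
ft_force: [0.1, 0.6, -1.4]
width: 16.1
grasp_force: 30.0
t 11.25 p [519.07  51.13 191.17] translation [155.58 -38.51   1.21] angular [-0. -0. -0.] q [0.08 0.31 1.88 0.   0.94 0.39] F [ 0.12  0.57 -1.39] 16.05005477464041 29.999426901340485
t 11.25 p [519.07  51.13 191.17] translation [155.56 -38.5   71.21] angular [-0. -0. -0.] q [0.08 0.31 1.88 0.   0.94 0.39] F [ 0.12  0.57 -1.39] 16.05005477464041 29.999426901340485
```

```bash
python3 -m creep '[{"translation":[12,-3,0],"angular":[0,0,0],"jaw":0},{"translation":[42,-10,0],"angular":[0,0,0],"jaw":0},{"translation":[82,-20,0],"angular":[0,0,0],"jaw":0},{"translation":[122,-30,0],"angular":[0,0,0],"jaw":0},{"translation":[146,-36,6],"angular":[0,0,0],"jaw":0},{"translation":[155,-38,25],"angular":[0,0,0],"jaw":0},{"translation":[156,-38,50],"angular":[0,0,0],"jaw":0},{"translation":[156,-38,66],"angular":[0,0,0],"jaw":0}]'; python3 -m creep '[{"translation":[0,0,8],"angular":[0,0,0],"jaw":0},{"translation":[0,0,14],"angular":[0,0,0],"jaw":0},{"translation":[0,0,18],"angular":[0,0,0],"jaw":0},{"translation":[0,0,20],"angular":[0,0,0],"jaw":0},{"translation":[0,0,20],"angular":[0,0,0],"jaw":0},{"translation":[0,0,20],"angular":[0,0,0],"jaw":0},{"translation":[0,0,20],"angular":[0,0,0],"jaw":0},{"translation":[0,0,20],"angular":[0,0,0],"jaw":0}]'; python3 - <<'E'
from h import *
im=ctrl.get_image('side')[:,:,::-1];cv2.imwrite('pics/side4.png',im)
im2=ctrl.get_image('top')[:,:,::-1];cv2.imwrite('pics/top4.png',im2)
goto(530.4,211,104,-.31)
cv2.imwrite('pics/c4.png',cv2.resize(im[240:365,230:330],None,fx=4.8,fy=4.8,interpolation=2))
E
```

```text
t: 12.25
ee_pos: [530.9, 207.7, 122.7]
orientation: [-2.541, -1.846, 0.004]
ft_force: [0.8, -1.2, -0.7]
width: 15.6
grasp_force: 30.0
t: 13.25
ee_pos: [532.0, 208.7, 104.8]
orientation: [2.541, 1.847, 0.0]
ft_force: [-0.2, -0.2, -0.4]
width: 15.8
grasp_force: 30.0
t 13.35 p [531.87 208.72 104.72] translation [ 1.72 -2.1   0.72] angular [ 0. -0. -0.] q [ 0.35  0.51  1.82 -0.    0.81  0.67] F [-0.28 -0.14 -1.28] 15.886499973643417 29.99975860118866
```

View pics/c4.png

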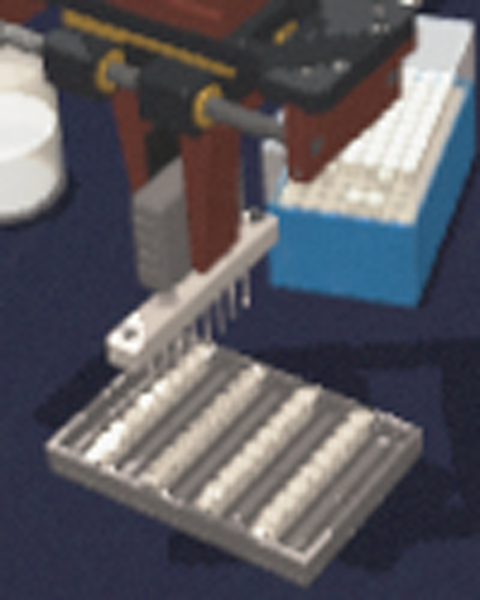

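The side crop shows the bar with its pins above the frame: near bar end at (125,345), pins hanging to about (150,380). Next I compare the strips in a rectified view averaged over frames and overlay the predicted model.

```bash
cat > rect.py <<'E'
from h import *
F=[517.5,214.9,-.31];k=4
g=np.array([[-64,-43,16],[64,-43,16],[64,43,16],[-64,43,16]],float);dst=np.float32([[0,86*k],[128*k,86*k],[128*k,0],[0,0]])
def rect(n,im): return cv2.warpPerspective(im,cv2.getPerspectiveTransform(proj(n,place(g,F)).astype(np.float32),dst),(128*k,86*k),flags=cv2.INTER_CUBIC)
a=np.mean([rect('side',cv2.imread(f'pics/side{i}.png')).astype(float) for i in(0,1,2,3)],0)
b=rect('top',cv2.imread('pics/top0.png')).astype(float)
for nm,m in(('side',a),('top',b)):
    G=m.mean(2)
    for x in(-40.5,-13.5,13.5,40.5):
        s=G[20*1:-20,int((x+64-3)*k):int((x+64+3)*k)];p=s.mean(1)
        # amplitude at 9 mm pitch
        w=np.exp(2j*np.pi*np.arange(len(p))/(9*k));print(nm,x,'mean %.0f std %.1f'%(s.mean(),s.std()),'pitch amp %.1f'%(2*abs(((p-p.mean())*w).mean())))
im=cv2.imread('pics/side4.png');l,t,s=235,275,5
o=cv2.resize(im[t:t+90,l:l+92],None,fx=s,fy=s,interpolation=2)
d=-2;yaw=-.31;c=np.array([531.9+d*-np.sin(yaw),208.7+d*np.cos(yaw)]);zt=104.7-53.6
def dr(P,col):
    for q in (proj('side',P)+.5-[l,t])*s-.5: cv2.circle(o,tuple(np.round(q).astype(int)),2,col,-1)
B=box(-7,7,-48,48,26,38);B[:,2]+=zt;dr(place(B,[*c,yaw]),(0,0,255))
pins=np.array([[0,9*i-31.5,zt] for i in range(8)]);dr(place(pins,[*c,yaw]),(0,255,0))
W=np.array([[13.5,9*i-31.5,16] for i in range(8)]);dr(place(W,F),(255,128,0))
a=np.clip(a,0,255).astype(np.uint8);b=np.clip(b,0,255).astype(np.uint8);r=np.vstack([a,b])
r=cv2.resize(r,(334,450))
cv2.imwrite('pics/c5.png',np.hstack([o,r]));print(o.shape)
E
python3 rect.py
```

```text
side -40.5 mean 243 std 8.1 pitch amp 5.2
side -13.5 mean 243 std 9.2 pitch amp 5.5
side 13.5 mean 223 std 13.5 pitch amp 1.1
side 40.5 mean 242 std 9.8 pitch amp 7.0
top -40.5 mean 243 std 5.4 pitch amp 2.7
top -13.5 mean 242 std 5.5 pitch amp 2.7
top 13.5 mean 220 std 8.1 pitch amp 0.9
top 40.5 mean 242 std 5.5 pitch amp 2.7
(450, 460, 3)
```

View pics/c5.png

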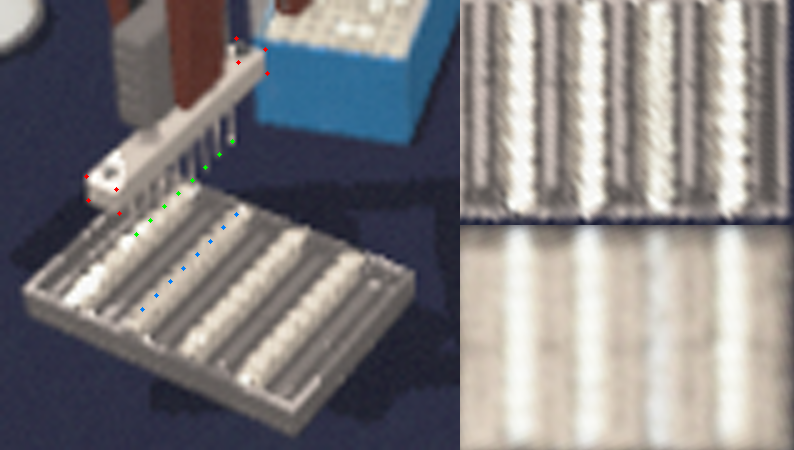

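The strip at frame x = +13.5 is clearly the open one: dimmer in both cameras, with no cap pattern. The predicted bar corners and pin tips lie on the real ones, e.g. last tip at (232,142). Shift and go down to about 12 mm above the rims, then look.

```bash
python3 -m creep '[{"translation":[1.5,-1,0],"angular":[0,0,0],"jaw":0},{"translation":[3.6,-2,2],"angular":[0,0,0],"jaw":0},{"translation":[3.6,-2,7],"angular":[0,0,0],"jaw":0},{"translation":[3.6,-2,13],"angular":[0,0,0],"jaw":0},{"translation":[3.6,-2,18],"angular":[0,0,0],"jaw":0},{"translation":[3.6,-2,22],"angular":[0,0,0],"jaw":0},{"translation":[3.6,-2,23],"angular":[0,0,0],"jaw":0},{"translation":[3.6,-2,23],"angular":[0,0,0],"jaw":0}]'; cat > chk.py <<'E'
from h import *
import sys
ims=[ctrl.get_image('side')[:,:,::-1].astype(float) for _ in range(4)]
im=np.mean(ims,0);cv2.imwrite('pics/side5.png',im)
o=ctrl.get_obs();p=np.array(o['ee_pos']);F=[517.6,214.8,-.31];yaw=-.31;print(p)
goto(531.1,212.7,74.6,-.31)
l,t,s=245,285,9;O=cv2.resize(im[t:t+65,l:l+75].astype(np.uint8),None,fx=s,fy=s,interpolation=2)
d=-2;c=np.array([p[0]+d*-np.sin(yaw),p[1]+d*np.cos(yaw)]);zt=p[2]-53.6
def dr(P,col):
    for q in (proj('side',P)+.5-[l,t])*s-.5: cv2.circle(O,tuple(np.round(q).astype(int)),2,col,-1)
B=box(-7,7,-48,48,26,38);B[:,2]+=zt;dr(place(B,[*c,yaw]),(0,0,255))
dr(place(np.array([[0,9*i-31.5,zt] for i in range(8)]),[*c,yaw]),(0,255,0))
dr(place(np.array([[13.5,9*i-31.5,16] for i in range(8)]),F),(255,128,0))
dr(place(box(-63.9,63.9,-42.75,42.75,14,14),F),(255,0,255))
cv2.imwrite('pics/c6.png',O)
E
python3 chk.py
```

```text
t: 14.35
ee_pos: [531.1, 212.7, 81.6]
orientation: [-2.542, -1.847, 0.0]
ft_force: [0.2, 0.3, -1.6]
width: 16.0
grasp_force: 30.0
[531.23 212.82  81.88]
t 14.55 p [531.23 212.82  81.88] translation [-0.15 -0.09  7.28] angular [ 0. -0. -0.] q [0.36 0.54 1.83 0.   0.77 0.67] F [-0.2   1.42 -0.96] 15.840266835625116 29.999765753746033[ WARN:0@4.803] global loadsave.cpp:1063 imwrite_ Unsupported depth image for selected encoder is fallbacked to CV_8U.
```

View pics/c6.png

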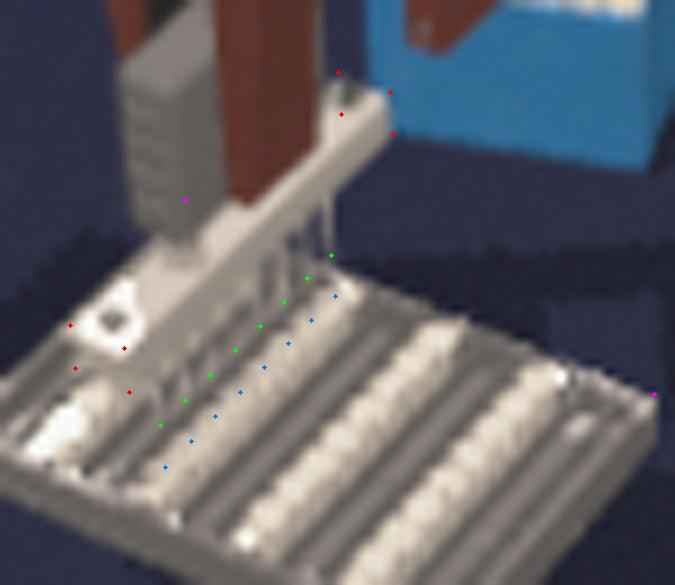

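```bash
cat > pr.py <<'E'
from h import *
F=[517.6,214.8,-.31];k=4
def rect(n,im,z,ex,ey):
    g=np.array([[-ex,-ey,z],[ex,-ey,z],[ex,ey,z],[-ex,ey,z]],float);dst=np.float32([[0,2*ey*k],[2*ex*k,2*ey*k],[2*ex*k,0],[0,0]])-.5
    return cv2.warpPerspective(im,cv2.getPerspectiveTransform(proj(n,place(g,F)).astype(np.float32),dst),(2*ex*k,2*ey*k),flags=cv2.INTER_CUBIC).astype(float).mean(2)
def cen(p,c,h):
    x=(np.arange(len(p))+.5)/k-len(p)/k/2;m=abs(x-c)<h;w=p[m]-p[m].min();w[w<.5*w.max()]=0;return (w*x[m]).sum()/w.sum()
for n,fs in(('side',(0,1,2,3)),('top',(0,))):
    for z in(16,18):
        a=np.mean([rect(n,cv2.imread(f'pics/{n}{i}.png'),z,76,56) for i in fs],0)
        p=a[26*k:-26*k].mean(0);print(n,z,'strip x',[round(cen(p,c,9),2) for c in(-40.5,-13.5,13.5,40.5)])
        for c in(-40.5,-13.5,13.5,40.5):
            q=a[::-1,int((c+76-3)*k):int((c+76+3)*k)].mean(1);y=(np.arange(len(q))+.5)/k-56
            h=.5*np.median(q[20*k:-20*k])+.5*q[:8*k].min();i=np.where(q>h)[0];print('   ends',c,y[i[0]],y[i[-1]])
E
python3 pr.py
```

```text
side 16 strip x [np.float64(-40.9), np.float64(-13.91), np.float64(12.34), np.float64(39.87)]
   ends -40.5 -38.375 45.625
   ends -13.5 -39.375 44.875
   ends 13.5 -39.125 46.125
   ends 40.5 -39.125 45.875
side 18 strip x [np.float64(-41.84), np.float64(-15.18), np.float64(11.79), np.float64(38.44)]
   ends -40.5 -36.875 47.375
   ends -13.5 -37.125 47.125
   ends 13.5 -37.375 48.125
   ends 40.5 -36.875 47.625
top 16 strip x [np.float64(-41.22), np.float64(-13.98), np.float64(13.58), np.float64(40.27)]
   ends -40.5 -42.875 42.875
   ends -13.5 -44.375 43.125
   ends 13.5 -44.125 41.875
   ends 40.5 -43.875 42.875
top 18 strip x [np.float64(-41.44), np.float64(-14.22), np.float64(13.33), np.float64(39.99)]
   ends -40.5 -43.375 42.375
   ends -13.5 -44.625 42.625
   ends 13.5 -44.625 41.125
   ends 40.5 -44.375 42.375
```

Strip centre agrees with the model to within about 0.5 mm, and predicted pin and well points fall on the picture. Final descent of 7 mm.

```bash
python3 -m creep '[{"translation":[0,-0.3,1],"angular":[0,0,0],"jaw":0},{"translation":[0,-0.3,2.5],"angular":[0,0,0],"jaw":0},{"translation":[0,-0.3,4],"angular":[0,0,0],"jaw":0},{"translation":[0,-0.3,5.5],"angular":[0,0,0],"jaw":0},{"translation":[0,-0.3,6.5],"angular":[0,0,0],"jaw":0},{"translation":[0,-0.3,7],"angular":[0,0,0],"jaw":0},{"translation":[0,-0.3,7],"angular":[0,0,0],"jaw":0},{"translation":[0,-0.3,7],"angular":[0,0,0],"jaw":0}]'; sed -i 's/l,t,s=245,285,9/l,t,s=250,295,13/;s/t+65,l:l+75/t+46,l:l+60/' chk.py; python3 chk.py 2>/dev/null
```

```text
t: 15.55
ee_pos: [530.8, 212.9, 74.7]
orientation: [2.541, 1.847, 0.0]
ft_force: [0.4, 0.2, -0.8]
width: 15.9
grasp_force: 30.0
[530.82 212.83  74.73]
t 15.75 p [530.82 212.83  74.73] translation [-0.04  0.31  0.13] angular [ 0. -0. -0.] q [ 0.36  0.55  1.83 -0.    0.75  0.67] F [ 0.85  0.12 -1.98] 15.588622487807111 29.99984085559845
```

View pics/c6.png

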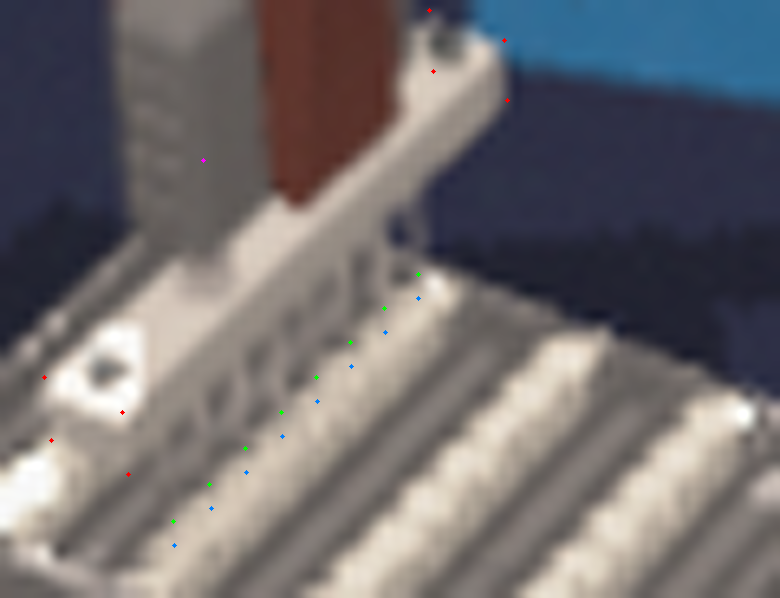

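```bash
cat > ed.py <<'E'
from h import *
im=cv2.imread('pics/side5.png');s0=np.mean([cv2.imread(f'pics/side{i}.png').astype(float) for i in range(4)],0).astype(np.float32)
yaw=-.31;F=[517.6,214.8,yaw];p=[530.82,212.83];d=-2
C=[p[0]-d*np.sin(yaw),p[1]+d*np.cos(yaw),yaw]
def samp(im,X,Y,z,f):
    P=np.c_[X.ravel(),Y.ravel(),np.full(X.size,z)];q=proj('side',place(P,f)).astype(np.float32)
    return cv2.remap(im,q[:,0].reshape(X.shape),q[:,1].reshape(X.shape),cv2.INTER_LINEAR).astype(float).mean(2)
x=np.arange(-12,12.1,1.)
W=place(np.array([[13.5,0,0]]),F)[0];W=[W[0],W[1],yaw];print('W',W,'C',C)
for (a,b) in((-34,-12),(-12,12),(12,34)):
    X,Y=np.meshgrid(x,np.arange(a,b,.5));print('strip0',(a,b),samp(s0,X,Y,16,W).mean(0).round().astype(int))
print('x',x.astype(int))
for (a,b) in((-45,-36),(36,45)):
    X,Y=np.meshgrid(x,np.arange(a,b,.5));print('bar',(a,b),samp(im,X,Y,21+38,C).mean(0).round().astype(int))
y=np.arange(-56,-39.9,1);Y,X=np.meshgrid(y,np.arange(-4,4,.5));print(y.astype(int));print('bar far end',samp(im,X,Y,59,C).mean(0).round().astype(int),'strip',samp(s0,*np.meshgrid(np.arange(-3,3,.5),y+10)[0:2],16,W).mean(1).round().astype(int))
print('bar near',samp(im,X,-Y,59,C).mean(0).round().astype(int),'strip',samp(s0,*np.meshgrid(np.arange(-3,3,.5),-y-10),16,W).mean(1).round().astype(int))
E
python3 ed.py
```

```text
W [np.float64(530.4565031934571), np.float64(210.68170840801352), -0.31] C [np.float64(530.2098827271132), np.float64(210.9253328602286), -0.31]
strip0 (-34, -12) [108 114 125 133 142 156 178 202 219 229 232 229 222 214 202 183 157 132
 121 128 142 154 155 145 129]
strip0 (-12, 12) [104 111 126 139 149 161 177 197 213 222 225 224 220 214 202 178 148 124
 119 134 155 171 172 159 137]
strip0 (12, 34) [102 112 128 143 155 168 185 204 220 229 230 227 223 218 209 185 152 125
 119 134 155 171 172 159 136]
x [-12 -11 -10  -9  -8  -7  -6  -5  -4  -3  -2  -1   0   1   2   3   4   5
   6   7   8   9  10  11  12]
bar (-45, -36) [ 97 111 126 144 164 181 187 184 173 157 142 132 128 126 128 130 126 114
  99  85  74  68  65  63  61]
bar (36, 45) [140 140 142 150 167 189 208 218 222 217 202 190 183 183 193 208 219 214
 190 154 119 101 100 113 130]
[-56 -55 -54 -53 -52 -51 -50 -49 -48 -47 -46 -45 -44 -43 -42 -41 -40]
bar far end [102 101  98  95  92  88  86  88  97 109 118 122 120 117 116 125 138] strip [ 52  52  53  54  61  78 108 147 183 210 226 227 222 218 220 221 221]
bar near [144 144 150 157 167 186 211 230 239 239 225 202 186 176 169 174 194] strip [140 158 175 190 204 216 222 222 218 213 215 219 219 220 223 222 221]
```

```bash
cat >> ed.py <<'E'
print('--')
y=np.arange(-40.5,40.5,.25)
def ph(v,a=-31.5-4.5,b=31.5+4.5):
    m=(y>=a)&(y<b);v=v[m]-np.poly1d(np.polyfit(y[m],v[m],3))(y[m]);z=(v*np.exp(2j*np.pi*(y[m]-4.5)/9)).mean();return round(2*abs(z),2),round(float(np.angle(z)/2/np.pi*9),2)
for h in(6,10,14,18):
    for xo in(-1,0,1): print('pin h',h,xo,ph(samp(im,np.full((1,len(y)),xo*1.),y[None],21+h,C)[0]))
for xo in(-3,-2,-1,0,1,2):print('well',xo,ph(samp(s0,np.full((1,len(y)),xo*1.),y[None],16,W)[0]))
E
python3 ed.py | sed '1,/--/d'
```

```text
pin h 6 -1 (np.float64(8.51), 1.84)
pin h 6 0 (np.float64(5.8), 1.14)
pin h 6 1 (np.float64(2.27), 0.22)
pin h 10 -1 (np.float64(2.61), 0.93)
pin h 10 0 (np.float64(5.59), -0.34)
pin h 10 1 (np.float64(8.34), -1.29)
pin h 14 -1 (np.float64(9.64), 1.34)
pin h 14 0 (np.float64(10.32), 0.36)
pin h 14 1 (np.float64(9.45), -0.54)
pin h 18 -1 (np.float64(6.85), 2.27)
pin h 18 0 (np.float64(4.19), 1.59)
pin h 18 1 (np.float64(2.16), 1.19)
well -3 (np.float64(2.61), 3.24)
well -2 (np.float64(1.59), 2.26)
well -1 (np.float64(1.62), -3.12)
well 0 (np.float64(4.39), -3.84)
well 1 (np.float64(2.82), -4.49)
well 2 (np.float64(3.51), 0.97)
```

Pin and well phases along the row agree to about 0.5 mm, and across the row to about 0.3 mm, with the tips 5 mm above the rims. Handing in.

```bash
python3 -c "
from workcell import ctrl
print(ctrl.close_job())"
```

```text
the job is handed in; nothing more can be done
None
```

The dry run is done and handed in at about 15.8 s: pins dipped about 13 mm below the trough rim, replicator now held still over the open strip with tips about 5 mm above the rims and pins within roughly 1 mm of the well centres by camera; the hand-in returned no verdict.

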